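Show the carved sides of a seal to the phone camera

ROBOT

A 6-joint arm with a two-finger parallel gripper is mounted at the origin on the work surface. World frame = base frame: x ahead of the robot, y to its left, z up, the work surface at z = 0. Lengths are in mm, angles in rad, forces in N, time in s.
With the tool pointing down it reaches from about 425 to 950 mm from the base axis. Payload 14.7 kg.
Tool frame: the origin (TCP) lies between the finger pads; the fingertips stand 19 mm ahead of it and the grasp point (between the pads) is the TCP (tip_extent is the distance from the TCP to the fingertips, in mm); z points along the fingers, y is the line along which they close (so a half turn about z gives the same grasp; the last joint's range is limited). The gripper opens to 85 mm and grips with 20 to 120 N. Pads are 22 mm wide; open, the fingers measure 114 mm over their backs; the gripper's body (76 mm by 85 mm) begins 54 mm behind the grasp point. The pads swing forward as they close: fully open they stand 13 mm farther back than shut.
Start: joints at [1.235, 0.48, 1.596, -0, 1.065, -0.047], TCP at [185.097, 623.082, 250.297] pointing down, gripper open.
Joint ranges: [-2.75, 2.75], [-0.82, 2.05], [0.23, 2.67], [-1.56, 4.7], [0.09, 2.69], [-2.92, 2.92]. Speed limits (rad/s): [1.89, 1.89, 2.39, 3.01, 3.01, 3.01].

INTERFACE

Orientations are given as a unit quaternion [x, y, z, w].
In Python, from cell import * gives the robot as it stands.
- The arm moves only by the shell command python3 -m crank 'ROWS' [OPENING]. ROWS is JSON, a list of rows, each a list of 2 entries, a list of its own where there are three numbers: the shift along the tool's x, y, z in m, then the turn, a rotation vector about the tool's x, y, z in degrees. In form: [[[tx, ty, tz], [wx, wy, wz]], ...]. A call has 1 to 20 rows; each row is the pose to reach, as a shift and turn from the pose commanded when the call began, along the tool's axes at that moment; what a row does not reach only later rows make up. A row lasts 1/8 s, in which the tool goes at most 62.5 mm and 10.7 degrees, less where a joint would pass 70% of its speed; a pose out of reach is approached as far as the arm can. A call with a gripper value outside its range is refused whole. OPENING is the closure in counts, from 0 (fully open) to 255 (shut), set as the call begins (- or left out, the last holds). The fingers move at their own pace and stop on an object; the grip force is fixed at half the most. Time passes only in rows, so rows that repeat a pose let the fingers close. It gives the time, the measured TCP pose, the force, the opening and the grip force at its end, in the units of the state.
- observe(): the state, without advancing time (a new reading comes with each control period).
- read_camera(name): name is "scene" or "side" or "wrist"; returns the picture (480x640x3 uint8, red, green, blue); there is no depth.
- camera_params(name): a dict with "K" (3x3 intrinsics, pixels), "dist_coeffs" ([k1, k2, p1, p2, k3] as OpenCV has them; the pictures are not rectified), "T" (4x4, takes a point from camera to world coordinates); the wrist camera has in their place "tool_from_camera" (4x4, takes a point from camera to tool coordinates, whose origin is the TCP and whose axes are the flange's). Camera axes: x right, y up, looking along -z (the intrinsics and any distortion apply to the point x, -y, -z); pixel columns grow to the right and rows downward; lengths in mm; the calibration is good to about 2 mm. A picture is of the moment at which its call begins: read the wrist's pose just before it. camera_params takes no time and is no camera call.
- job_done(): hands the job in; it is judged then, once.
The state is a dict: "clock": time; "joint_pos": joint angles; "joint_vel": joint speeds; "joint_efforts": joint torques, N m; "eef_pos": TCP position; "ee_rot": TCP orientation; "ft_force": force on the tool from outside, world axes, zero at the start; "wrist_torque": the same for the moment, N m; "grip_width": finger opening in mm; "grasp_force": force on a finger pad.
Only numpy, scipy, OpenCV 4.12 (cv2) and the standard library are available. Lean on these libraries where they do the work, as an engineer would, in place of code of your own. Each camera call takes 0.05 s, during which the arm holds its last target. There are 200 camera calls.

TASK

Photograph the amber seal stone: lift it out of the wooden tray by its square knob and hold it upright about 20 cm in front of the lens of the phone on the stand, with the carved part of the stone centred in the picture. Show the lens the orchid side, then the bamboo side, then the chrysanthemum side, each square to the lens and held level and quite still for a full second. Finish still holding the seal like that, chrysanthemum to the lens and nothing else supporting it, without knocking the phone, its stand or the other things on the table.

Things in the scene. Friction and masses are not known exactly. Their poses are not given: they have to be found in the camera images.
- seal_grip (a point): Where to hold the amber seal: middle of the square knob on its top. Knob 28 x 28 mm, flats parallel to the seal's sides, grip across either pair; it runs from 27 mm below this point (flat shoulder of the stone) to 17 mm above it. Axes as the seal's: z up, x out of the bamboo side, y out of the orchid side.
- seal_mid (a point): Centre of the amber seal's stone block, 57 mm below seal_grip. Stone 44 x 44 x 60 mm high, whole seal 104 mm, 0.27 to 0.47 kg. +x points out of the bamboo side (green stalks), +y out of the orchid side (purple flower), -y out of the chrysanthemum side (yellow round flower); -x side plain; z up. At the start upright, the bamboo side looking away from the robot within about 50 degrees.
- lens (a point): Front of the phone's round camera lens, on the back of an upright phone (74 x 154 mm, 9 mm thick), 52 mm above its centre. It looks level along this point's -x axis; z is up. A thing centred 200 mm in front of it is at (-0.2, 0, 0) in this frame. It stands at the robot's left and looks roughly to the robot's right; its height varies.
- stand: Table stand of the phone, fixed: round black base 110 mm across, column with clamp on its axis; origin on the table under the column, same axes as the lens. The lens is 0 to 5 mm off the column's axis and 170 to 215 mm above the table.
- tray: Dark wooden seal tray, fixed, 86 mm (x) by 330 mm (y), 17 mm high, inner floor 5 mm above the table with red lining; three compartments side by side along y, one seal standing in each, about 108 mm apart. Origin: centre of the underside. Which compartment holds which seal varies.
- seal_jade: Dark green seal in the tray, 36 x 36 mm stone with a round knob, 80 mm high; origin at the underside. Leave it alone.
- seal_white: Plain white marble seal in the tray, 30 x 30 x 70 mm, red foot; origin at the underside. Leave it alone.
- paste_box: Round blue porcelain box for red seal paste, closed, 70 mm across, 34 mm high; origin at the underside. Leave it alone.
- dish: Small white colour dish, 76 mm across, 14 mm high; origin at the underside. Leave it alone.
- ink_bottle: Black ink bottle with red cap, 58 mm across, 125 mm high; origin at the underside. Leave it alone.
- washer: White brush-washing bowl, 116 mm across, 55 mm high; origin at the underside. Leave it alone.
- weight: Dark wooden paperweight bar lying on the painting, 30 x 240 x 18 mm, long along y; origin at the underside. Leave it alone.
Mind the look-alikes: they are no part of the job. What is shaped like the stand but green or yellow is not meant.

How it is judged:
By the outcome, as a careful person would: the job done as asked, in the order asked, and still so for the second after the job is handed in, while the arm keeps its last pose, push and grip.
It also fails if it takes over 48 s, if anything falls off the work surface, if the arm or the gripper's body presses on something with over 40 N, if the wrist force passes 120 N, or if a joint passes its speed limit or range.

## Working session

There is one attempt and no reset: what is moved stays moved. The work goes in short steps, Python scripts to look and compute and a shell command to move; the robot and the scene stay as the last step left them, time stands still between calls to the robot, and variables do not carry over. Pictures are saved under pics/ and viewed, at most 10 in all, crops included, and the job is handed in when it is done.

```bash
mkdir -p pics; ls; python3 - <<'E'
from cell import *
import cv2,numpy as np
s=observe(); print(s)
for n in("scene","side","wrist"):
    im=read_camera(n); cv2.imwrite(f"pics/{n}0.png",im[:,:,::-1]); print(n,camera_params(n))
E
```

```text
pics
{'clock': 0.0, 'joint_pos': array([ 1.23540090e+00,  4.80864693e-01,  1.59688533e+00,  1.61775457e-05,
        1.06509237e+00, -4.66275929e-02]), 'joint_vel': array([-0.00113538,  0.00022116,  0.00235127, -0.0018264 , -0.000899  ,
        0.0009585 ]), 'joint_efforts': array([-4.65403809e-05, -9.50649047e+01, -4.30168247e+01, -3.44796654e-04,
        1.21642117e-02, -4.83467670e-05]), 'eef_pos': array([184.96281282, 622.71406531, 249.6467845 ]), 'ee_rot': array([ 1.43886638e-01,  9.89593980e-01, -6.12163305e-04, -1.25578303e-04]), 'ft_force': array([-0.71666726,  0.36548106, -0.16032118]), 'wrist_torque': array([0.03387548, 0.02291959, 0.00099791]), 'grasp_force': 0.0, 'grip_width': 85.30919412653145}
scene {'K': array([[522.21166423,   0.        , 314.94705257],
       [  0.        , 522.21166423, 242.4395904 ],
       [  0.        ,   0.        ,   1.        ]]), 'dist_coeffs': array([-0.1220069,  0.       ,  0.       ,  0.       ,  0.       ]), 'T': array([[-6.76887717e-01, -4.35138437e-01,  5.93698205e-01,
         1.14644485e+03],
       [ 7.36044093e-01, -4.08755824e-01,  
[... 728 characters left out ...]
   [ 0.00000000e+00,  0.00000000e+00,  0.00000000e+00,
         1.00000000e+00]])}
wrist {'K': array([[338.22644966,   0.        , 326.81794575],
       [  0.        , 338.22644966, 242.06668732],
       [  0.        ,   0.        ,   1.        ]]), 'dist_coeffs': array([-0.01244021,  0.        ,  0.        ,  0.        ,  0.        ]), 'tool_from_camera': array([[ 8.61451442e-05,  9.46649673e-01,  3.22264472e-01,
         8.18946390e+01],
       [ 9.99999435e-01,  2.60002943e-04, -1.03106866e-03,
         2.91486035e-01],
       [-1.05985052e-03,  3.22264378e-01, -9.46649115e-01,
        -1.22863871e+02],
       [ 0.00000000e+00,  0.00000000e+00,  0.00000000e+00,
         1.00000000e+00]])}
```

View pics/scene0.png

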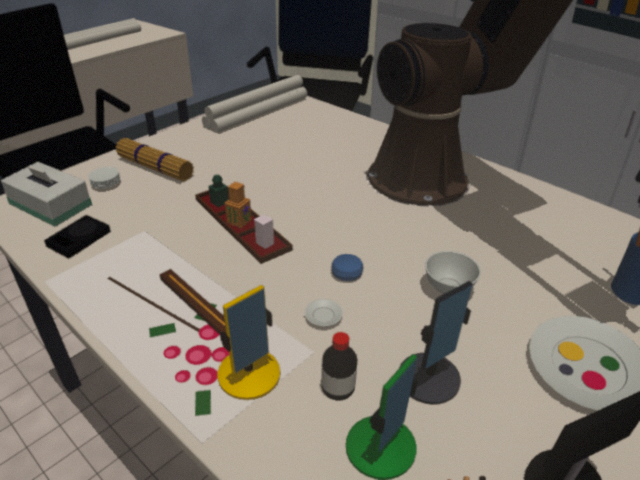

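View pics/side0.png

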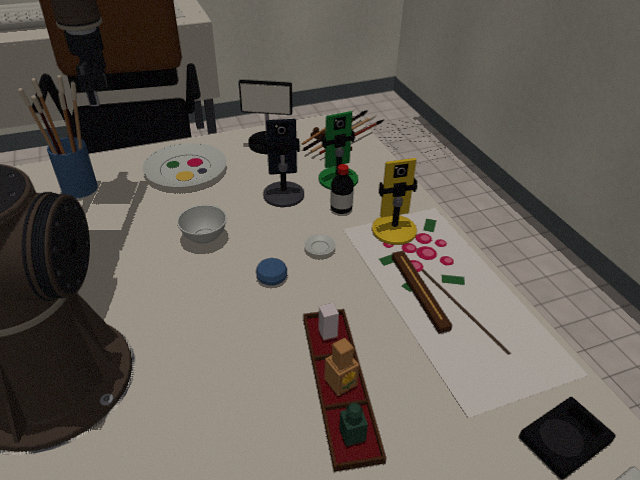

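The side view shows three phone stands: black base at (284,193), green at (338,178) and yellow at (396,230). The black one fits; the black-framed screen at (265,105) isn't a phone on a column. The amber seal is at side (342,368) and scene (237,205), in the tray's middle compartment, between the white and jade seals. I'll confirm with enlarged crops.

```bash
python3 - <<'E'
import cv2,numpy as np
a=cv2.imread("pics/side0.png");b=cv2.imread("pics/scene0.png")
def c(im,x,y,w,h):return cv2.resize(im[y:y+h,x:x+w],(400,300),interpolation=cv2.INTER_CUBIC)
# factor 5 crops 80x60 
t=np.vstack([np.hstack([c(a,302,335,80,60),c(b,197,175,80,60)]),np.hstack([c(a,230,110,120,90),c(b,390,275,160,120)])])
cv2.imwrite("pics/crop1.png",t)
E
```

```text
(no output)
```

View pics/crop1.png

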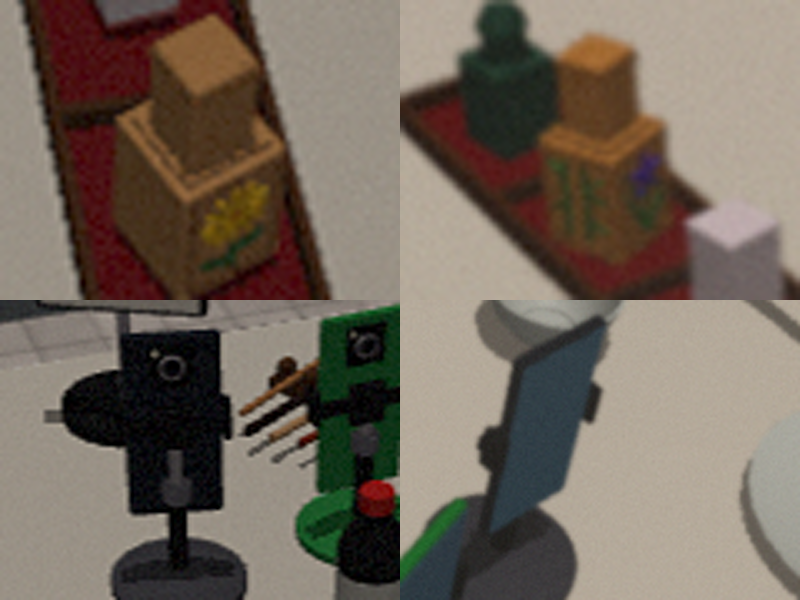

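The crops confirm it. The amber seal has a square knob, with yellow chrysanthemum toward the robot's right, bamboo ahead and orchid left. The lens of the black-stand phone is at side px (281.6,130). I'll fit both poses to these points.

```bash
cat > h.py <<'E'
import numpy as np,cv2
from cell import *
from scipy.optimize import least_squares
from scipy.spatial.transform import Rotation as R
F=np.diag([1.,-1,-1])
def proj(P,n,T=None):
    c=camera_params(n); T=c["T"] if T is None else T
    p=(np.asarray(P,float)-T[:3,3])@T[:3,:3]@F
    return cv2.projectPoints(p.reshape(-1,1,3),np.zeros(3),np.zeros(3),c["K"],c["dist_coeffs"])[0].reshape(-1,2)
def wristT(s):
    T=np.eye(4);T[:3,:3]=R.from_quat(s["ee_rot"]).as_matrix();T[:3,3]=s["eef_pos"]
    return T@camera_params("wrist")["tool_from_camera"]
def rz(P,a): return np.asarray(P,float)@R.from_euler("z",a).as_matrix().T
E
python3 - <<'E'
from h import *
A=lambda l:np.array([[302+x/5,335+y/5] for x,y in l])
B=lambda l:np.array([[197+(x-400)/5,175+y/5] for x,y in l])
k=14;b=22
oa=[(-k,-k,74),(k,-k,74),(-k,k,74),(k,k,74),(-b,-b,30),(b,-b,30),(-b,b,30),(-b,-b,-30)]
ia=A([(199,92),(258,50),(152,43),(206,17),(190,195),(281,140),(117,118),(190,297)])
ob=[(k,-k,74),(-k,-k,74),(-k,k,74),(k,k,74),(b,b,30),(-b,b,30),(b,-b,30),(b,b,-30)]
ib=B([(556,55),(594,35),(636,50),(602,75),(618,152),(665,122),(543,147),(615,262)])
def f(p):
    t=np.array([p[0],p[1],p[3]]); return np.r_[(proj(rz(oa,p[2])+t,"side")-ia).ravel(),(proj(rz(ob,p[2])+t,"scene")-ib).ravel()]
r=least_squares(f,[450,0,0,35],loss="soft_l1",x_scale=[10,10,.1,10]);print("seal",r.x,np.degrees(r.x[2]));print(f(r.x).round(1).reshape(-1,2).tolist())
C=lambda l:np.array([[230+x*.3,110+(y-300)*.3] for x,y in l])
D=lambda l:np.array([[390+(x-400)/2.5,275+(y-300)/2.5] for x,y in l])
pa=[(0,0,0),(2,-37,25),(2,37,25),(2,-37,-129),(2,37,-129)]
qa=C([(172,367),(220,330),(118,333),(224,508),(131,515)])
pb=[(11,-37,25),(11,37,25),(11,37,-129),(11,-37,-129)]
qb=D([(604,318),(518,360),(488,530),(570,487)])
def g(p):
    t=np.array([p[0],p[1],p[3]]); return np.r_[(proj(rz(pa,p[2])+t,"side")-qa).ravel(),(proj(rz(pb,p[2])+t,"scene")-qb).ravel()]
for y0 in(1.57,):
    r=least_squares(g,[400,500,y0,190],loss="soft_l1",x_scale=[10,10,.1,10]);print("lens",r.x,np.degrees(r.x[2]));print(g(r.x).round(1).reshape(-1,2).tolist())
E
```

```text
seal [ 4.89937332e+02 -1.96296030e+02  2.80564963e-01  3.38895323e+01] 16.075188264080342
[[0.1, 0.0], [1.0, 0.7], [-0.8, -0.6], [1.0, -2.9], [0.2, 1.0], [1.4, -0.3], [-0.8, -0.1], [-1.1, 1.3], [-0.2, 0.8], [-1.1, -0.6], [0.4, -0.9], [0.7, -0.4], [-0.1, 2.7], [0.5, -0.2], [-0.6, -0.9], [2.4, 1.6]]
lens [578.63888662 407.14241291   2.84022512 192.29122795] 162.73291196030152
[[-0.5, -0.1], [-16.2, -5.5], [14.8, 8.3], [-15.5, -5.4], [12.8, 8.2], [0.1, 15.0], [1.4, -29.8], [-0.2, -29.3], [-4.5, 16.4]]
```

View pics/wrist0.png

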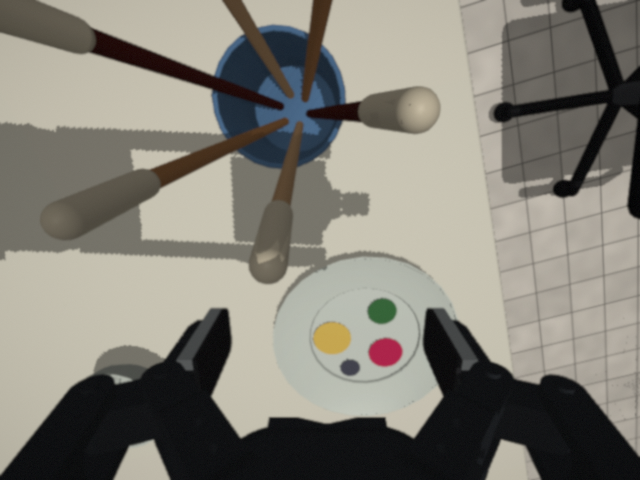

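The wrist view shows brushes and the palette dish under the gripper; the phone isn't in it. The seal fit is good (z 33.9 vs 35 mm expected). I had left and right swapped on the phone's screen side, so I'll refit.

```bash
python3 - <<'E'
from h import *
C=lambda l:np.array([[230+x*.3,110+(y-300)*.3] for x,y in l])
D=lambda l:np.array([[390+(x-400)/2.5,275+(y-300)/2.5] for x,y in l])
pa=[(0,0,0),(2,-37,25),(2,37,25),(2,-37,-129),(2,37,-129)]
qa=C([(172,367),(220,330),(118,333),(224,508),(131,515)])
pb=[(11,37,25),(11,-37,25),(11,-37,-129),(11,37,-129)]
qb=D([(604,318),(518,360),(488,530),(570,487)])
def g(p):
    t=np.array([p[0],p[1],p[3]]); return np.r_[(proj(rz(pa,p[2])+t,"side")-qa).ravel(),(proj(rz(pb,p[2])+t,"scene")-qb).ravel()]
r=least_squares(g,[500,400,1.57,190],loss="soft_l1",x_scale=[10,10,.1,10]);print("lens",r.x,np.degrees(r.x[2]));print(g(r.x).round(1).reshape(-1,2).tolist())
J=r.jac;print(np.sqrt(np.diag(np.linalg.inv(J.T@J)))*[1,1,57.3,1])
s=observe();M=R.from_quat(s["ee_rot"]).as_matrix();print(M.round(3))
# base centre z~5 check
for n,u in(("side",(284,193)),("scene",(433,379))):print(n,proj([[r.x[0],r.x[1],8]],n),u)
# other things
E
```

```text
lens [579.41159965 409.52468909   1.30915181 192.98290428] 75.00887326501042
[[-0.5, -0.9], [0.1, -0.1], [-0.0, 0.2], [-0.3, 0.4], [-1.0, -0.3], [1.5, -0.9], [0.1, 0.2], [-2.5, 1.5], [-2.6, 0.1]]
[1.09159334 1.13193949 1.74414997 1.04104668]
[[-0.959  0.285 -0.   ]
 [ 0.285  0.959 -0.001]
 [ 0.    -0.001 -1.   ]]
side [[283.24933384 191.75773524]] (284, 193)
scene [[429.9479302  376.22020291]] (433, 379)
```

Lens is at about (579, 410, 193), facing 75°±2°, with small residuals. The seal is at (490,-196), yaw 16°. Next I'll write a helper that works out shifts.

```bash
cat >> h.py <<'E'
def plan(*tg):
    s=observe();Q=R.from_quat(s["ee_rot"]).as_matrix()
    print("now",s["clock"],s["eef_pos"].round(1),"theta",round(np.degrees(np.arctan2(Q[1,1],Q[0,1])),2),"q6",s["joint_pos"][5].round(2))
    for x,y,z,th in tg:
        c,n=np.cos(np.radians(th)),np.sin(np.radians(th))
        G=np.array([[-n,c,0],[c,n,0],[0,0,-1]]);G[:,2]=[0,0,-1]
        G[:,0]=np.cross(G[:,1],G[:,2])
        w=np.degrees(R.from_matrix(Q.T@G).as_rotvec())
        print((Q.T@(np.array([x,y,z])-s["eef_pos"])/1000).round(4),w.round(2))
E
python3 - <<'E'
from h import *
plan((185,623,300,73.4),(420,300,300,60),(480,-170,290,16))
E
```

```text
now 0.15 [185.  622.8 249.8] theta 73.45 q6 -0.05
[ 0.0001  0.0001 -0.0502] [-0.05 -0.    0.05]
[-0.3172 -0.2426 -0.05  ] [-0.05  0.   13.45]
[-0.5086 -0.676  -0.0396] [-5.000e-02  2.000e-02  5.745e+01]
```

```bash
python3 -m crank '[[[0,0,-0.05],[0,0,0]],[[-0.06,-0.045,-0.05],[0,0,3]],[[-0.11,-0.085,-0.05],[0,0,5]],[[-0.16,-0.12,-0.05],[0,0,7]],[[-0.21,-0.16,-0.05],[0,0,9]],[[-0.26,-0.2,-0.05],[0,0,11]],[[-0.31,-0.24,-0.05],[0,0,13]],[[-0.33,-0.29,-0.05],[0,0,18]],[[-0.35,-0.34,-0.05],[0,0,24]],[[-0.375,-0.39,-0.05],[0,0,30]],[[-0.4,-0.44,-0.05],[0,0,36]],[[-0.42,-0.49,-0.05],[0,0,42]],[[-0.45,-0.54,-0.05],[0,0,48]],[[-0.47,-0.59,-0.05],[0,0,53]],[[-0.49,-0.64,-0.045],[0,0,57.5]],[[-0.509,-0.676,-0.04],[0,0,57.5]],[[-0.509,-0.676,-0.04],[0,0,57.5]],[[-0.509,-0.676,-0.04],[0,0,57.5]],[[-0.509,-0.676,-0.04],[0,0,57.5]]]' 0
python3 - <<'E'
from h import *
s=observe();im=read_camera("wrist");cv2.imwrite("pics/wrist1.png",im[:,:,::-1]);np.savez("w1.npz",T=wristT(s))
print(s["eef_pos"]);print(proj(rz([(14,14,74),(-14,14,74),(-14,-14,74),(14,-14,74)],.28)+[490,-196,35],"wrist",wristT(s)))
E
```

```text
clock: 2.52
eef_pos: [480.4, -168.9, 290.4]
ee_rot: [0.602, 0.799, 0.0, -0.0]
ft_force: [0.1, -0.1, 1.2]
grip_width: 85.2
grasp_force: 0.0
[ 480.37357696 -168.90339912  290.43834021]
[[342.10933768 236.16739307]
 [312.46226561 236.1892856 ]
 [312.86603113 263.66112738]
 [341.70059446 263.63712327]]
```

View pics/wrist1.png

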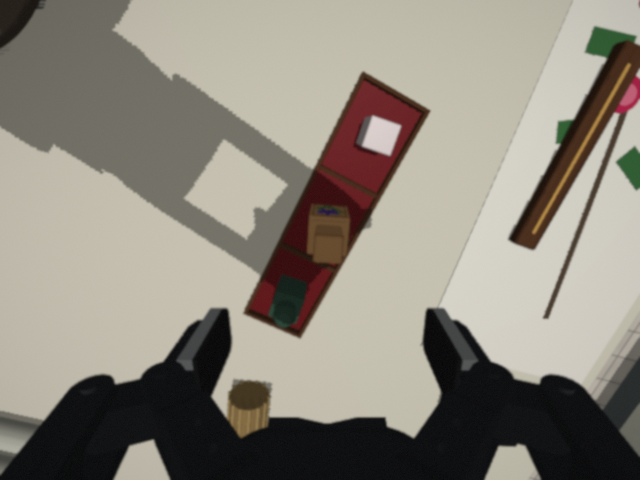

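The wrist view shows the amber knob at about (328,249), matching the predicted centre (327,250). The white seal is at (380,135) and jade at (288,300), both clear of the finger line. I'll check the yaw in a crop.

```bash
python3 - <<'E'
import cv2
a=cv2.imread("pics/wrist1.png")[195:270,280:380]
cv2.imwrite("pics/crop2.png",cv2.resize(a,(800,600),interpolation=cv2.INTER_CUBIC))
E
```

```text
(no output)
```

View pics/crop2.png

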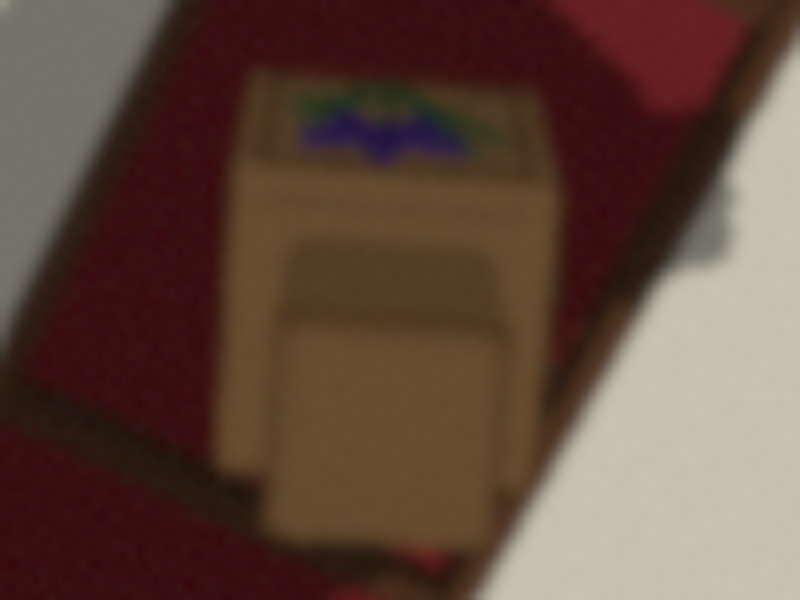

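```bash
python3 - <<'E'
from h import *
T=np.load("w1.npz")["T"];k=14;b=22
o=[(-k,k,74),(k,k,74),(k,-k,74),(-k,-k,74),(-b,b,30),(b,b,30),(-b,-b,30),(-b,b,-30),(b,b,-30)]
i=np.array([(278,322),(506,328),(492,548),(260,540),(232,165),(560,188),(212,470),(250,72),(545,92)])/8+[279.5,194.5]
f=lambda p:(proj(rz(o,p[2])+[p[0],p[1],35],"wrist",T)-i).ravel()
r=least_squares(f,[490,-196,.28],loss="soft_l1",x_scale=[10,10,.1]);print(r.x,np.degrees(r.x[2]),f(r.x).round(1).reshape(-1,2).tolist())
plan((r.x[0],r.x[1],150,np.degrees(r.x[2])),(r.x[0],r.x[1],92,np.degrees(r.x[2])))
E
```

```text
[ 4.90228115e+02 -1.95499959e+02  2.06997804e-01] 11.86010054227434 [[-0.3, 0.0], [0.8, 1.3], [-0.0, 1.2], [0.2, 0.3], [-0.2, -0.6], [0.2, -0.5], [0.1, 0.1], [0.0, -0.9], [-1.1, -0.8]]
now 2.575 [ 480.4 -168.9  290.5] theta 16.03 q6 -0.68
[-0.0283  0.0021  0.1405] [ 0.01 -0.    4.17]
[-0.0283  0.002   0.1985] [ 0.01 -0.    4.17]
```

```bash
python3 -m crank '[[[-0.02,0.002,0.04],[0,0,4]],[[-0.0283,0.002,0.09],[0,0,4.2]],[[-0.0283,0.002,0.13],[0,0,4.2]],[[-0.0283,0.002,0.16],[0,0,4.2]],[[-0.0283,0.002,0.18],[0,0,4.2]],[[-0.0283,0.002,0.19],[0,0,4.2]],[[-0.0283,0.002,0.1985],[0,0,4.2]],[[-0.0283,0.002,0.1985],[0,0,4.2]],[[-0.0283,0.002,0.1985],[0,0,4.2]]]' 0
python3 -m crank '[[[0,0,0],[0,0,0]],[[0,0,0],[0,0,0]],[[0,0,0],[0,0,0]],[[0,0,0],[0,0,0]],[[0,0,0],[0,0,0]],[[0,0,0],[0,0,0]],[[0,0,0],[0,0,0]],[[0,0,0],[0,0,0]],[[0,0,0],[0,0,0]],[[0,0,0],[0,0,0]]]' 255
python3 -c "
from h import *
plan((490,-195.5,270,11.9),(511,0,270,0),(527.7,216.3,250,-15))"
```

```text
clock: 3.7
eef_pos: [490.6, -196.7, 92.4]
ee_rot: [0.631, 0.776, 0.0, 0.0]
ft_force: [1.2, -0.0, -0.0]
grip_width: 85.9
grasp_force: 0.0
clock: 4.95
eef_pos: [490.2, -196.6, 92.0]
ee_rot: [0.631, 0.776, -0.0, 0.0]
ft_force: [-0.9, -1.1, 5.2]
grip_width: 27.2
grasp_force: 58.7
now 4.95 [ 490.2 -196.6   92. ] theta 11.75 q6 -0.64
[ 0.0011  0.     -0.178 ] [ 0.    0.01 -0.15]
[ 0.1882  0.0604 -0.178 ] [1.000e-02 1.000e-02 1.175e+01]
[ 0.3966  0.1208 -0.158 ] [1.000e-02 1.000e-02 2.675e+01]
```

Grip is solid at 27 mm and 59 N. I'll lift high and take one wrist look at the phone to refine the lens direction before showing any side.

```bash
python3 -c "
from h import *
plan((530,200,400,141.75))"
python3 -m crank '[[[0,0,-0.02],[0,0,0]],[[0,0,-0.05],[0,0,0]],[[0,0,-0.09],[0,0,0]],[[0,0,-0.13],[0,0,0]],[[0,0,-0.17],[0,0,-8]],[[0.02,0.006,-0.2],[0,0,-18]],[[0.05,0.015,-0.23],[0,0,-28]],[[0.09,0.028,-0.26],[0,0,-38]],[[0.13,0.04,-0.29],[0,0,-48]],[[0.17,0.052,-0.308],[0,0,-58]],[[0.21,0.065,-0.308],[0,0,-68]],[[0.25,0.077,-0.308],[0,0,-78]],[[0.29,0.09,-0.308],[0,0,-88]],[[0.33,0.102,-0.308],[0,0,-98]],[[0.36,0.112,-0.308],[0,0,-108]],[[0.37,0.117,-0.308],[0,0,-118]],[[0.38,0.12,-0.308],[0,0,-125]],[[0.38,0.12,-0.308],[0,0,-130]],[[0.38,0.12,-0.308],[0,0,-130]],[[0.38,0.12,-0.308],[0,0,-130]]]'
python3 - <<'E'
from h import *
plan((530,200,400,141))
s=observe();im=read_camera("wrist");T=wristT(s);np.savez("w2.npz",T=T);im=np.ascontiguousarray(im[:,:,::-1]);cv2.imwrite("pics/w2full.png",im)
P=rz([(0,0,0),(2,37,25),(2,-37,25),(2,-37,-129),(2,37,-129)],np.radians(75))+[579.4,409.5,193]
p=proj(P,"wrist",T);print(p)
c=p.mean(0).astype(int);x=int(np.clip(c[0]-80,0,480));y=int(np.clip(c[1]-60,0,360));print(x,y)
cv2.imwrite("pics/crop3.png",cv2.resize(im[y:y+120,x:x+160],(800,600),interpolation=cv2.INTER_CUBIC))
E
```

```text
now 4.95 [ 490.2 -196.6   92. ] theta 11.75 q6 -0.64
[ 0.3801  0.1198 -0.308 ] [-1.0e-02  1.0e-02 -1.3e+02]
clock: 7.45
eef_pos: [530.1, 199.8, 399.6]
ee_rot: [-0.435, 0.9, 0.0, -0.0]
ft_force: [0.2, -0.3, -3.1]
grip_width: 27.3
grasp_force: 60.1
now 7.45 [530.1 199.8 399.6] theta 141.62 q6 -2.16
[-0.0001  0.0002 -0.0004] [ 0.02 -0.02  0.62]
[[404.48327874 373.39217778]
 [441.5578787  379.33745834]
 [378.94720803 400.47783546]
 [364.66088832 325.311444  ]
 [409.53675254 308.72238569]]
319 297
```

View pics/crop3.png

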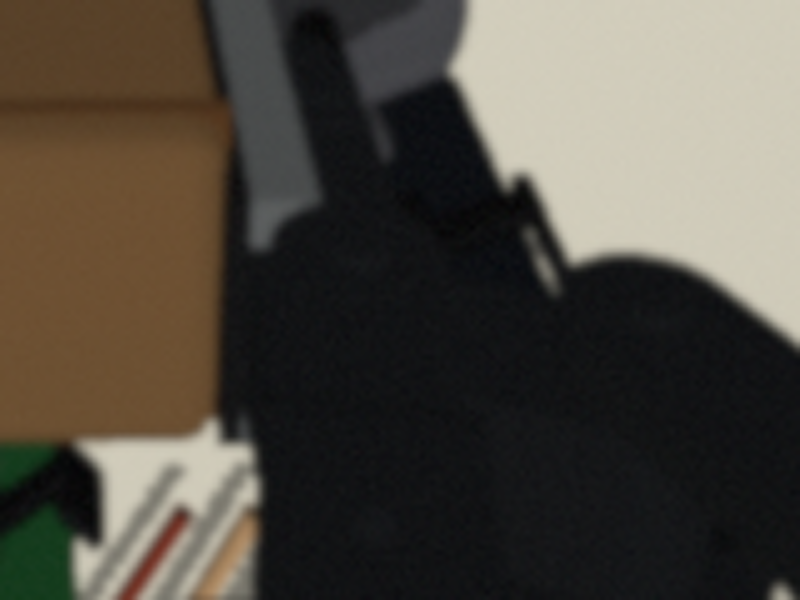

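The gripper and seal hide the phone here; only a bit of its edge shows near crop (450,130). I'll turn so the camera sits on the phone side and look down on the phone's top edge from above, which also puts me at the orchid orientation.

```bash
python3 -c "
from h import *
plan((548,292,340,-15))"
```

```text
now 7.5 [530.2 199.7 399.6] theta 141.64 q6 -2.17
[-0.0834  0.0433  0.0596] [-2.0000e-02 -2.0000e-02  1.5664e+02]
```

```bash
python3 -m crank '[[[-0.005,0.003,0.003],[0,0,8]],[[-0.01,0.006,0.007],[0,0,18]],[[-0.016,0.009,0.012],[0,0,28]],[[-0.022,0.012,0.017],[0,0,38]],[[-0.028,0.015,0.022],[0,0,48]],[[-0.034,0.018,0.027],[0,0,58]],[[-0.04,0.021,0.032],[0,0,68]],[[-0.046,0.024,0.037],[0,0,78]],[[-0.052,0.027,0.042],[0,0,88]],[[-0.058,0.03,0.047],[0,0,98]],[[-0.064,0.033,0.05],[0,0,108]],[[-0.07,0.036,0.053],[0,0,118]],[[-0.075,0.039,0.056],[0,0,128]],[[-0.08,0.042,0.06],[0,0,138]],[[-0.083,0.043,0.06],[0,0,148]],[[-0.083,0.043,0.06],[0,0,155]],[[-0.083,0.043,0.06],[0,0,156.6]],[[-0.083,0.043,0.06],[0,0,156.6]],[[-0.083,0.043,0.06],[0,0,156.6]]]'
python3 - <<'E'
from h import *
plan((548,292,340,-15))
s=observe();im=read_camera("wrist");T=wristT(s);np.savez("w3.npz",T=T);im=np.ascontiguousarray(im[:,:,::-1]);cv2.imwrite("pics/w3full.png",im)
P=rz([(0,0,0),(2,37,25),(2,-37,25),(11,-37,25),(11,37,25),(0,0,-188)],np.radians(75))+[579.4,409.5,193]
p=proj(P,"wrist",T);print(p)
c=p[1:5].mean(0).astype(int);x=int(np.clip(c[0]-100,0,440));y=int(np.clip(c[1]-75,0,330));print(x,y)
cv2.imwrite("pics/crop4.png",cv2.resize(im[y:y+150,x:x+200],(800,600),interpolation=cv2.INTER_CUBIC))
E
```

```text
clock: 9.88
eef_pos: [547.9, 291.6, 339.8]
ee_rot: [0.792, 0.61, -0.0, 0.0]
ft_force: [-0.3, -0.1, -3.9]
grip_width: 27.3
grasp_force: 60.2
now 9.875 [547.9 291.6 339.8] theta -14.76 q6 0.7
[ 0.0004  0.     -0.0002] [0.   0.   0.24]
[[325.84966513  70.96553069]
 [268.76070665  61.22786919]
 [382.77710204  61.77211907]
 [383.54639854  46.18583397]
 [268.08207702  45.62414746]
 [326.13140132  94.95336461]]
225 0
```

View pics/crop4.png

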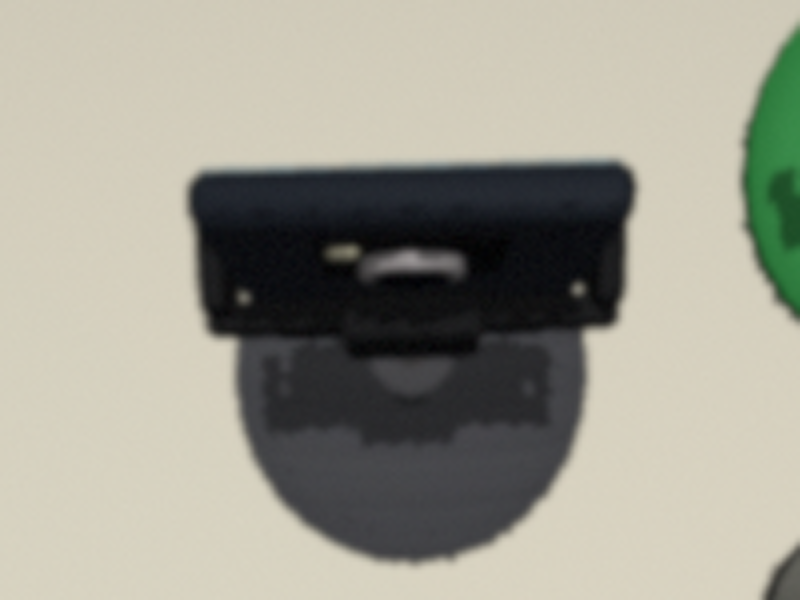

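The picture shows the phone's top far edge from crop (190,178) to (632,165), tilted about -1.7° against the predicted +0.3°. The lens ring is at about (413,265) and the base circle is centred at about (412,386). I'll refit with these included.

```bash
python3 - <<'E'
from h import *
T3=np.load("w3.npz")["T"]
C=lambda l:np.array([[230+x*.3,110+(y-300)*.3] for x,y in l])
D=lambda l:np.array([[390+(x-400)/2.5,275+(y-300)/2.5] for x,y in l])
E_=lambda l:np.array([[224.6+x/4,-.4+y/4] for x,y in l])
sets=[("side",None,[(0,0,0),(2,-37,25),(2,37,25),(2,-37,-129),(2,37,-129)],C([(172,367),(220,330),(118,333),(224,508),(131,515)]),1),
("scene",None,[(11,37,25),(11,-37,25),(11,-37,-129),(11,37,-129)],D([(604,318),(518,360),(488,530),(570,487)]),1),
("wrist",T3,[(11,37,18),(11,-37,18),(0,0,11),(2,37,-129),(2,-37,-129)],E_([(190,176),(634,165),(413,278),(210,335),(615,324)]),2)]
def g(p,raw=0):
    t=np.array([p[0],p[1],p[3]]);o=[]
    for n,T,P,q,w in sets:o.append(((proj(rz(P,p[2])+t,n,T)-q)*(1 if raw else w)).ravel())
    return np.concatenate(o)
r=least_squares(g,[579,409,1.3,190],loss="soft_l1",x_scale=[10,10,.1,10]);print("lens",r.x,np.degrees(r.x[2]));print(g(r.x,1).round(1).reshape(-1,2).tolist())
print("base",(proj([[r.x[0],r.x[1],4]],"wrist",T3)-E_([(412.5,386)])))
x,y,a,z=r.x;d=np.degrees(a)
plan((x-200*np.cos(a),y-200*np.sin(a),z+57,d-90))
E
```

```text
lens [581.58720194 412.59782424   1.33487747 192.85738161] 76.48284536694108
[[-0.0, -1.6], [0.5, -0.9], [0.5, -0.3], [0.0, -0.5], [-0.6, -0.9], [2.2, 0.3], [1.7, 2.3], [-1.2, 3.7], [-2.0, 1.4], [-0.9, 0.1], [0.6, 0.1], [-0.1, -6.4], [15.9, 1.8], [-16.8, 3.0]]
base [[-0.53166854 -4.15391446]]
now 9.925 [547.9 291.7 339.8] theta -14.78 q6 0.7
[-0.0744  0.0061  0.09  ] [-0.   -0.   -1.26]
```

The last two wrist points are the clamp bar ends, not the phone's bottom corners, so I'll drop them and refit.

```bash
python3 - <<'E'
from h import *
T3=np.load("w3.npz")["T"]
C=lambda l:np.array([[230+x*.3,110+(y-300)*.3] for x,y in l])
D=lambda l:np.array([[390+(x-400)/2.5,275+(y-300)/2.5] for x,y in l])
E_=lambda l:np.array([[224.6+x/4,-.4+y/4] for x,y in l])
def run(wz):
    sets=[("side",None,[(0,0,0),(2,-37,25),(2,37,25),(2,-37,-129),(2,37,-129)],C([(172,367),(220,330),(118,333),(224,508),(131,515)]),1),
    ("scene",None,[(11,37,25),(11,-37,25),(11,-37,-129),(11,37,-129)],D([(604,318),(518,360),(488,530),(570,487)]),1),
    ("wrist",T3,[(11,37,wz),(11,-37,wz),(0,0,11)],E_([(190,176),(634,165),(413,278)]),2)]
    def g(p,raw=0):
        t=np.array([p[0],p[1],p[3]]);return np.concatenate([((proj(rz(P,p[2])+t,n,T)-q)*(1 if raw else w)).ravel() for n,T,P,q,w in sets])
    r=least_squares(g,[579,409,1.3,190],loss="soft_l1",x_scale=[10,10,.1,10]);print("lens",r.x,np.degrees(r.x[2]));print(g(r.x,1).round(1).reshape(-1,2).tolist())
    print("base",(proj([[r.x[0],r.x[1],4]],"wrist",T3)-E_([(412.5,386)])));return r.x
run(25);x,y,a,z=run(18);d=np.degrees(a)
plan((x-200*np.cos(a),y-200*np.sin(a),z+57,d-90))
E
```

```text
lens [581.13655576 411.04578503   1.33412967 192.54494603] 76.43999957419359
[[0.0, -1.1], [0.5, -0.5], [0.5, 0.1], [0.0, -0.0], [-0.6, -0.4], [1.4, -0.1], [0.9, 1.8], [-1.9, 3.1], [-2.7, 0.9], [-2.4, 0.4], [2.1, 0.5], [-0.2, -3.7]]
base [[-0.56443565 -2.75093626]]
lens [581.50702267 412.30010961   1.33429505 192.9256656 ] 76.44947475165974
[[-0.0, -1.5], [0.5, -0.9], [0.5, -0.3], [0.0, -0.4], [-0.6, -0.8], [2.1, 0.2], [1.5, 2.1], [-1.3, 3.5], [-2.1, 1.3], [-0.8, 0.6], [0.6, 0.7], [-0.1, -5.9]]
base [[-0.53310443 -3.88592698]]
now 9.925 [547.9 291.7 339.8] theta -14.78 q6 0.7
[-0.0748  0.006   0.0899] [-0.   -0.   -1.23]
```

Lens is about (581, 410, 193), facing 76.5°. Now I'll go to the orchid pose: TCP (534, 215, 250), θ -13.5°.

```bash
python3 -c "
from h import *
plan((533.8,215,250,-13.5))"
python3 -m crank '[[[-0.015,0.001,0.005],[0,0,-0.5]],[[-0.035,0.003,0.02],[0,0,-1]],[[-0.055,0.005,0.04],[0,0,-1.3]],[[-0.068,0.006,0.06],[0,0,-1.3]],[[-0.0775,0.006,0.078],[0,0,-1.3]],[[-0.0775,0.006,0.087],[0,0,-1.3]],[[-0.0775,0.006,0.09],[0,0,-1.3]],[[-0.0775,0.006,0.09],[0,0,-1.3]],[[-0.0775,0.006,0.09],[0,0,-1.3]],[[-0.0775,0.006,0.09],[0,0,-1.3]]]'
python3 - <<'E'
from h import *
plan((533.8,215,250,-13.5))
a=[]
for n,(x,y) in(("side",(0,0)),("scene",(0,0))):
    im=np.ascontiguousarray(read_camera(n)[:,:,::-1])
    c=proj([[533.8,215,210]],n)[0].astype(int);x,y=np.clip(c-[60,70],0,[540,340]);print(n,c,x,y)
    a.append(cv2.resize(im[y:y+150,x:x+100],(400,600),interpolation=cv2.INTER_CUBIC))
    P=rz([(22,22,-30),(22,-22,-30),(-22,-22,-30),(-22,22,-30),(-22,-22,30),(22,-22,30),(22,22,30),(-22,22,30)],np.radians(-13.5))+[533.8,215,193]
    print(((proj(P,n)-[x,y])*4).round(0).tolist())
cv2.imwrite("pics/show1.png",np.hstack(a))
E
```

```text
now 9.925 [547.9 291.7 339.8] theta -14.78 q6 0.7
[-0.0777  0.0059  0.0898] [-0.   -0.   -1.28]
clock: 11.18
eef_pos: [534.0, 215.5, 250.2]
ee_rot: [0.785, 0.619, 0.0, 0.0]
ft_force: [0.2, 0.3, -3.2]
grip_width: 27.0
grasp_force: 60.1
now 11.175 [534.  215.5 250.2] theta -13.53 q6 0.57
[-0.0006 -0.0001  0.0002] [ 0.03 -0.02 -0.03]
side [288 167] 228 97
[[281.0, 329.0], [290.0, 374.0], [209.0, 379.0], [203.0, 334.0], [205.0, 285.0], [289.0, 280.0], [280.0, 236.0], [199.0, 241.0]]
scene [366 226] 306 156
[[227.0, 409.0], [166.0, 359.0], [243.0, 327.0], [304.0, 376.0], [252.0, 218.0], [173.0, 248.0], [235.0, 297.0], [316.0, 265.0]]
```

View pics/show1.png

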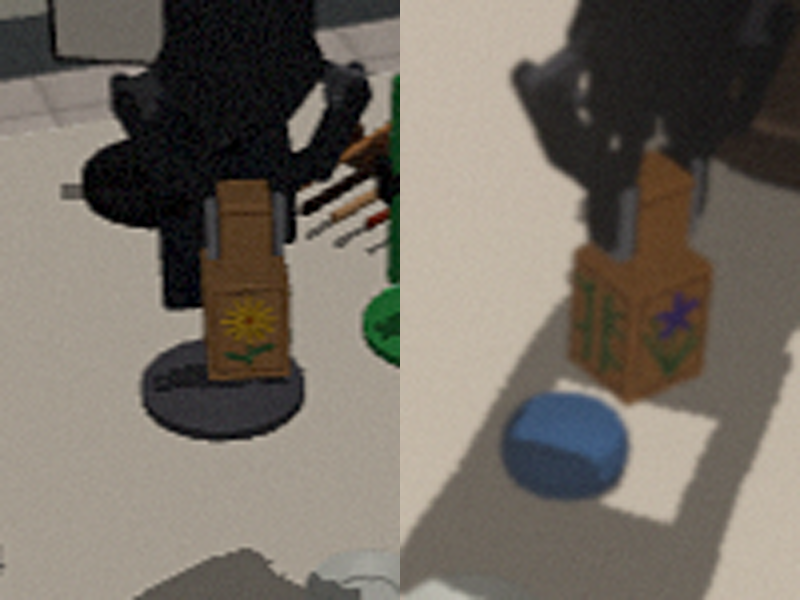

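The seal hangs upright where predicted: its chrysanthemum face is at crop (207–290, 282–378) in the side view, with the orchid on the far side facing the phone. I'll hold 1.75 s, turn 90° to bamboo and hold, then turn to chrysanthemum and hold.

```bash
python3 -m crank '[[[0,0,0],[0,0,0]],[[0,0,0],[0,0,0]],[[0,0,0],[0,0,0]],[[0,0,0],[0,0,0]],[[0,0,0],[0,0,0]],[[0,0,0],[0,0,0]],[[0,0,0],[0,0,0]],[[0,0,0],[0,0,0]],[[0,0,0],[0,0,0]],[[0,0,0],[0,0,0]],[[0,0,0],[0,0,0]],[[0,0,0],[0,0,0]],[[0,0,0],[0,0,0]],[[0,0,0],[0,0,0]]]'
python3 -m crank '[[[0,0,0],[0,0,-4]],[[0,0,0],[0,0,-12]],[[0,0,0],[0,0,-22]],[[0,0,0],[0,0,-32]],[[0,0,0],[0,0,-42]],[[0,0,0],[0,0,-52]],[[0,0,0],[0,0,-62]],[[0,0,0],[0,0,-71]],[[0,0,0],[0,0,-79]],[[0,0,0],[0,0,-85]],[[0,0,0],[0,0,-88.5]],[[0,0,0],[0,0,-90]],[[0,0,0],[0,0,-90]],[[0,0,0],[0,0,-90]],[[0,0,0],[0,0,-90]],[[0,0,0],[0,0,-90]],[[0,0,0],[0,0,-90]]]'
python3 -m crank '[[[0,0,0],[0,0,0]],[[0,0,0],[0,0,0]],[[0,0,0],[0,0,0]],[[0,0,0],[0,0,0]],[[0,0,0],[0,0,0]],[[0,0,0],[0,0,0]],[[0,0,0],[0,0,0]],[[0,0,0],[0,0,0]],[[0,0,0],[0,0,0]],[[0,0,0],[0,0,0]],[[0,0,0],[0,0,0]],[[0,0,0],[0,0,0]],[[0,0,0],[0,0,0]],[[0,0,0],[0,0,0]]]'
python3 -c "
from h import *
plan((533.8,215,250,76.5))"
```

```text
clock: 13.02
eef_pos: [533.8, 215.3, 249.8]
ee_rot: [0.786, 0.619, -0.0, -0.0]
ft_force: [0.6, -0.4, -2.5]
grip_width: 27.5
grasp_force: 60.1
clock: 15.15
eef_pos: [533.8, 215.3, 249.8]
ee_rot: [0.118, 0.993, -0.0, -0.0]
ft_force: [-0.5, 0.4, -3.2]
grip_width: 27.1
grasp_force: 60.1
clock: 16.9
eef_pos: [533.8, 215.3, 249.8]
ee_rot: [0.118, 0.993, -0.0, 0.0]
ft_force: [0.8, 0.8, -3.5]
grip_width: 27.7
grasp_force: 60.1
now 16.9 [533.8 215.3 249.8] theta 76.45 q6 -1.0
[-0.     -0.0003 -0.0002] [-0.    0.   -0.05]
```

```bash
python3 -m crank '[[[0,0,0],[0,0,-4]],[[0,0,0],[0,0,-12]],[[0,0,0],[0,0,-22]],[[0,0,0],[0,0,-32]],[[0,0,0],[0,0,-42]],[[0,0,0],[0,0,-52]],[[0,0,0],[0,0,-62]],[[0,0,0],[0,0,-71]],[[0,0,0],[0,0,-79]],[[0,0,0],[0,0,-85]],[[0,0,0],[0,0,-88.5]],[[0,0,0],[0,0,-90]],[[0,0,0],[0,0,-90]],[[0,0,0],[0,0,-90]],[[0,0,0],[0,0,-90]],[[0,0,0],[0,0,-90]],[[0,0,0],[0,0,-90]]]'
python3 -m crank '[[[0,0,0],[0,0,0]],[[0,0,0],[0,0,0]],[[0,0,0],[0,0,0]],[[0,0,0],[0,0,0]],[[0,0,0],[0,0,0]],[[0,0,0],[0,0,0]],[[0,0,0],[0,0,0]],[[0,0,0],[0,0,0]],[[0,0,0],[0,0,0]],[[0,0,0],[0,0,0]],[[0,0,0],[0,0,0]],[[0,0,0],[0,0,0]],[[0,0,0],[0,0,0]],[[0,0,0],[0,0,0]]]'
python3 - <<'E'
from h import *
plan((533.8,215,250,166.5))
a=[np.ascontiguousarray(read_camera("scene")[140:290,306:406,::-1]),np.ascontiguousarray(read_camera("side")[97:247,228:328,::-1])]
cv2.imwrite("pics/show3.png",np.hstack([cv2.resize(i,(400,600),interpolation=cv2.INTER_CUBIC) for i in a]))
E
```

```text
clock: 19.02
eef_pos: [533.8, 215.3, 249.8]
ee_rot: [-0.619, 0.786, -0.0, -0.0]
ft_force: [0.2, -0.3, -3.7]
grip_width: 27.4
grasp_force: 60.1
clock: 20.78
eef_pos: [533.9, 215.3, 249.8]
ee_rot: [-0.619, 0.786, 0.0, 0.0]
ft_force: [0.2, -0.1, -3.8]
grip_width: 27.1
grasp_force: 60.1
now 20.775 [533.9 215.3 249.8] theta 166.45 q6 -2.57
[ 0.0003 -0.     -0.0002] [-0.    0.   -0.05]
```

View pics/show3.png

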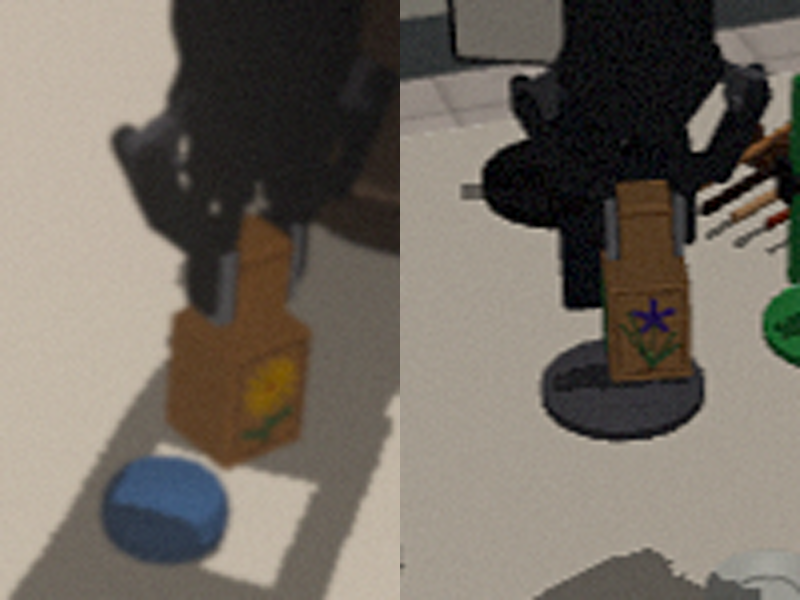

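The chrysanthemum (scene crop (270,390)) now faces the phone and the orchid faces the side camera at (655,318). The seal is upright and free, and the stand is undisturbed.

```bash
python3 -c "
from cell import *
print(job_done())"
```

```text
the job is handed in; nothing more can be done
None
```

The job is handed in: the amber seal was shown orchid, bamboo, then chrysanthemum, each held still for over a second about 20 cm in front of the black-stand phone's lens, and the arm still holds it chrysanthemum to the lens (about 21 s used of 48); the judge's result was not shown.

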